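Let two cans out of the gravity can rack

TASK

The next order comes with two drinks: press the can rack's paddle down as far as it goes, so that the other end of the lever lifts the gate and one can rolls down to the end stop, let the paddle come all the way up again, and then do the same once more. Finish with two cans lying at the end stop, the other three still waiting behind the shut gate, and the hand clear. Work the lever only by pressing the paddle from above: do not touch the cans, and leave everything else on the counter standing where it is.

Things in the scene. Friction and masses are not known exactly. Their poses are not given: they have to be found in the camera images.
- rack: Gravity can rack of sheet steel, fixed: one straight lane, 127 mm wide, 515 mm long, sloping down 8 degrees towards its -y, side walls 40 mm high above the gate, 20 mm below it. Origin on the counter under the lever's pivot; x across the lane (-x: paddle side), y up the lane, z up. Lane floor 64 mm above the counter at the origin. A can waiting at the gate has its axis at y = -0.004 m.
- rocker (a joint): Rocking lever, rad: 0 at rest, paddle up, gate shut; 0.78 at its stop, paddle down, gate up. Turns about the rack's x, 80 mm above the lane floor. Past about 0.64 the gate clears a can while a rod holds the next one back: one full press lets out one can, which rolls about 1 s. After a full press a spring lifts the paddle when let go, then the queue rolls on to the gate. Pressing takes 5 to 7.5 N.
- paddle_top (a point): Centre of the upper face of the paddle: a flat black rubber-covered pad, 52 mm (rack x) by 50 mm (rack y), 6 mm thick, on an arm at the rack's -x side, 78 mm from the pivot. At rest at (-0.098, 0.062, 0.170) m in the rack's frame, face rising 20 degrees towards the rack's +y; at the stop 59 mm lower, under 8 mm off to the side, sloping 24 degrees the other way. Moves with the lever.
- gate_edge (a point): Middle of the lower edge of the gate, an aluminium blade 112 mm wide with a white nylon edge, across the lane at the lever's other end. It hangs 42 mm above the lane floor when shut and swings out and up to about 76 mm (the cans are 66 mm high).
- landing (a point): Where the axis of the first can let out comes to rest, lying against the end stop at the lane's lower end, at y = -0.16 m in the rack's frame; the second lies against the first at about y = -0.095 m.
- can_1: Drinks can lying on its side across the lane, 66 mm diameter, 115 mm long, about 0.36 kg. Origin at its middle on its axis; x runs along its axis. First in the queue: lies against the gate at the start.
- can_2: Drinks can lying on its side across the lane, 66 mm diameter, 115 mm long, about 0.36 kg. Origin at its middle on its axis; x runs along its axis. Second in the queue, touching can_1.
- can_3: Drinks can lying on its side across the lane, 66 mm diameter, 115 mm long, about 0.36 kg. Origin at its middle on its axis; x runs along its axis. Third in the queue.
- can_4: Drinks can lying on its side across the lane, 66 mm diameter, 115 mm long, about 0.36 kg. Origin at its middle on its axis; x runs along its axis. Fourth in the queue.
- can_5: Drinks can lying on its side across the lane, 66 mm diameter, 115 mm long, about 0.36 kg. Origin at its middle on its axis; x runs along its axis. Fifth and last, at the upper end.
- squeeze_tall: Bystander: clear squeeze bottle, 62 mm diameter, 192 mm high, standing on the far side (+x) of the rack. Origin under its centre.
- squeeze_short: Bystander: white squeeze bottle, 68 mm diameter, 140 mm high, standing on the far side (+x) of the rack. Origin under its centre.
- shaker: Bystander: glass salt shaker, 48 mm diameter, 85 mm high, on the paddle side of the rack near its upper end. Origin under its centre.
- portion_pot: Bystander: open steel portion pot, 68 mm diameter, 42 mm high, on the paddle side of the rack near the gate. Origin under its centre.
- basket: Bystander: blue plastic serving basket, 150 x 240 mm, 43 mm high, in front of the rack's lower end. Origin under its centre.
- knife: Bystander: kitchen knife with a black handle, 290 mm long, 25 mm high, lying along the rack on the counter, about 90 mm out from under the paddle. Origin on the counter under its middle.
Things that resemble listed ones, but are neither listed nor needed, are in the scene too. What is shaped like the can_1 but red is not meant. Leave any orange or yellow look-alike of the can_3 alone.

How it is judged:
By the outcome, as a careful person would: the job done as asked, in the order asked, and still so for the second after the job is handed in, with the robot touching nothing.
It also fails if it takes over 35 s, if anything falls off the work surface, if the arm or the gripper's body presses on something with over 40 N, if the wrist force passes 120 N, or if a joint passes its speed limit or range.

ROBOT

A 6-joint arm with a two-finger parallel gripper is mounted at the origin on the work surface. World frame = base frame: x ahead of the robot, y to its left, z up, the work surface at z = 0. Lengths are in m, angles in rad, forces in N, time in s.
With the tool pointing down it reaches from about 0.25 to 0.775 m from the base axis. Payload 8.9 kg.
Tool frame: the origin (TCP) lies midway between the tips of the shut fingers; the grasp point (between the pads) lies 19 mm behind it (r.grasp_offset is the distance from the TCP to the grasp point, in m); z points along the fingers, y is the direction in which the jaws open and shut (so a half turn about z gives the same grasp; the last joint's range is limited). The gripper opens to 85 mm and grips with 20 to 120 N. Pads are 22 mm wide; open, the fingers measure 114 mm over their backs; the gripper's body (76 mm by 85 mm) begins 54 mm behind the grasp point. The pads swing forward as they close: fully open they stand 13 mm farther back than shut.
Start: joints at [1.08, 0.291, -0.153, 1.127, 0, 1.431], TCP at [0.181, 0.493, 0.231] pointing down, gripper open.
Joint ranges: [-2.52, 2.52], [-0.91, 1.74], [-1.3, 1.37], [-1.96, 2.02], [-1.52, 1.47], [-3.14, 3.14]. Speed limits (rad/s): [2.22, 2.22, 2.79, 3.14, 3.14, 3.14].

INTERFACE

Orientations are given as a unit quaternion [x, y, z, w].
In Python, from bench import r gives the robot as it stands.
- The arm moves only by the tool send_rows, never from a script. Its arguments are lists of equal length, an entry for each row: "claw": the closure, from -1 (fully open) to 1 (shut); "xyz": the shift along the tool's x, y, z in cm, a list of three; "turn": the turn, a rotation vector about the tool's x, y, z in rad, a list of three. A call has 1 to 8 rows; each row shifts and turns the commanded pose from where the row before left it, along the tool's axes as they then stand; what a row does not reach is not made up. A row lasts 1/8 s, in which the tool goes at most 62.5 mm and 10.7 degrees, less where a joint would pass 70% of its speed; a pose out of reach is approached as far as the arm can. A call is refused whole if a number of a shift passes 6.25 or a number of a turn 0.188, either way. A call with a gripper value outside its range is refused whole. The fingers move at their own pace and stop on an object; "force" is the grip in N (left out, the last holds). Time passes only in rows, so rows that do not move let the fingers close. It gives the time, the measured TCP pose, the force and the opening at its end, in the units of the state.
- r.sense(): the state, without advancing time (a new reading comes with each control period).
- r.camera(name): name is "side" or "top"; returns a dict with "color" (480x640x3 uint8, blue, green, red), "range_z" (480x640 float32, m along the optical axis (not along the pixel's ray), 0 where there is no reading), "mtx" (3x3 intrinsics, pixels), "distortion" ([k1, k2, p1, p2, k3] as OpenCV has them; the pictures are not rectified), "eye" and "rotation" of the camera in the world. Camera axes: x right, y up, looking along -z (the intrinsics and any distortion apply to the point x, -y, -z); pixel columns grow to the right and rows downward; lengths in m; the calibration is good to about 2 mm. A picture is of the moment at which its call begins.
- r.close_job(): hands the job in, once; it reports no verdict.
Trained networks look in the newest picture that a camera, given by its name, has taken for a name from the list of things; names that differ only in an ending like _2 or _b are one class to them, and where a whole thing is asked for, a point or a joint stands for the part that bears it (a point fixed in the world has none). Each returns a list of dicts, best first, with "confidence" (0 to 1); they miss things now and then, are a little off and sometimes report something else, mostly with a low value. They report only what shows in the picture. A call takes as long as a camera call. They do not tell look-alikes from the thing itself.
- r.recognise(camera, target): "at" ([column, row] in pixels, amid what is visible of it).
The state is a dict: "time_s": time; "qpos": joint angles; "qvel": joint speeds; "joint_torque": joint torques, N m; "tool_pos": TCP position; "ee_rot": TCP orientation; "wrist_force": force on the tool from outside, world axes, zero at the start; "ft_torque": the same for the moment, N m; "grip_width": opening from 0.0 (shut) to 1.0 (fully open).
Only numpy, scipy, OpenCV 4.12 (cv2) and the standard library are available. Lean on these libraries where they do the work, as an engineer would, in place of code of your own. Each camera call takes 0.05 s, during which the arm holds its last target.

## Working session

There is one attempt and no reset: what is moved stays moved. The work goes in short steps, Python scripts to look and compute and a tool call to move; the robot and the scene stay as the last step left them, time stands still between calls to the robot, and variables do not carry over. Pictures are saved under pics/ and viewed, and the job is handed in when it is done.

Besides the shell and the picture viewer there is one more tool, called after "Emit:" by a JSON object that holds its "method" and its "body", one argument or row to a line. send_rows: Moves the arm, as the interface text tells. Its arguments: {"type":"object","properties":{"claw":{"type":"array"},"xyz":{"type":"array"},"turn":{"type":"array"},"force":{"type":"number"}},"required":["claw","xyz","turn"]}

```bash
ls; mkdir -p pics; cat > h.py <<'E'
import numpy as np, cv2
from bench import r
def cam(n):
    return r.camera(n)
def p2w(c,u,v,z=None,rng=None):
    K=np.array(c["mtx"]);d=np.array(c["distortion"])
    q=cv2.undistortPoints(np.array([[[u,v]]],float),K,d)[0,0]
    ray=np.array([q[0],-q[1],-1.0]);R=np.array(c["rotation"]);
    if R.size==4:
        from scipy.spatial.transform import Rotation as Ro; R=Ro.from_quat(R).as_matrix()
    w=R@ray;e=np.array(c["eye"])
    if z is not None: return e+w*((z-e[2])/w[2])
    if rng is None:
        a=c["range_z"][int(v)-2:int(v)+3,int(u)-2:int(u)+3];a=a[a>0];rng=np.median(a)
    return e+w*rng
E
python3 - <<'E'
from h import *
print(r.sense())
for n in("side","top"):
    c=cam(n);cv2.imwrite(f"pics/{n}0.png",c["color"]);print(n,c["eye"],c["rotation"],c["mtx"])
    for t in["paddle_top","gate_edge","can_1","rack","rocker","shaker","portion_pot","knife","basket","squeeze_tall"]:
        for x in r.recognise(n,t)[:6]:
            u,v=x["at"]
            try: print(t,round(x["confidence"],2),np.round([u,v]),p2w(c,u,v).round(3))
            except Exception as e: print(t,x,e)
E
```

```text
pics
{'time_s': 0.0, 'qpos': array([ 1.07973131e+00,  2.91245124e-01, -1.54129347e-01,  1.12667464e+00,
       -1.23789140e-05,  1.43151857e+00]), 'qvel': array([-8.32785736e-06,  9.81283435e-04,  2.74139793e-03, -6.26937678e-04,
       -1.37716293e-03,  9.56162870e-05]), 'joint_torque': array([-1.25999017e-03, -5.37138534e+01,  3.31375444e+01,  1.55952678e-02,
       -4.74995195e-04, -3.70261688e-06]), 'tool_pos': array([0.18068803, 0.49247116, 0.23074943]), 'ee_rot': array([ 1.74988010e-01,  9.84570365e-01, -5.97456317e-04, -1.88283961e-04]), 'wrist_force': array([0.01263412, 0.23034645, 1.09611569]), 'ft_torque': array([ 0.03004754, -0.02783328, -0.00350523]), 'grip_width': 1.002525672134568}
side [ 0.34455549 -0.63656388  0.81249046] [ 0.37486612 -0.06750512 -0.14470664  0.9132242 ] [[460.68767543   0.         322.36678283]
 [  0.         460.68767543 240.61075616]
 [  0.           0.           1.        ]]
paddle_top 0.84 [352. 247.] [ 0.614 -0.043  0.141]
gate_edge 0.77 [352. 247.] [ 0.615 -0.044  0.141]
gate_edge 0.3 [389. 215.] [0.728 0.025 0.14 ]
can_1 0.91 [352. 237.] [ 0.6
[... 912 characters left out ...]
0.59  -0.046  0.12 ]
can_1 0.8 [363. 211.] [ 0.637 -0.056  0.131]
can_1 0.76 [262. 226.] [0.601 0.13  0.158]
can_1 0.76 [225. 230.] [0.591 0.198 0.167]
can_1 0.72 [521. 192.] [ 0.695 -0.383  0.067]
can_1 0.72 [153. 223.] [0.62  0.365 0.067]
can_1 0.59 [332. 216.] [0.625 0.003 0.139]
rack 0.61 [387. 220.] [ 0.619 -0.101  0.131]
rocker 0.94 [359. 236.] [ 0.59  -0.049  0.127]
shaker 0.95 [256. 288.] [0.491 0.149 0.087]
knife 0.69 [300. 325.] [0.423 0.066 0.014]
basket 0.56 [488. 291.] [ 0.495 -0.324  0.004]
basket 0.55 [309. 167.] [0.714 0.048 0.152]
basket 0.21 [387. 218.] [ 0.625 -0.101  0.124]
squeeze_tall 0.93 [310. 165.] [0.718 0.046 0.154]
squeeze_tall 0.27 [302. 324.] [0.425 0.06  0.012]
```

View pics/side0.png

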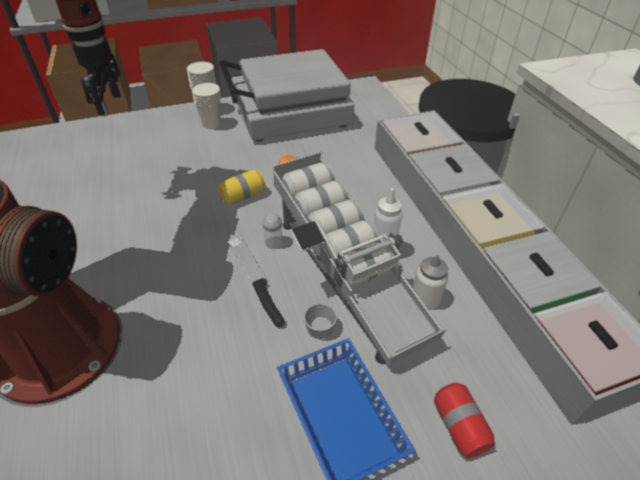

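View pics/top0.png

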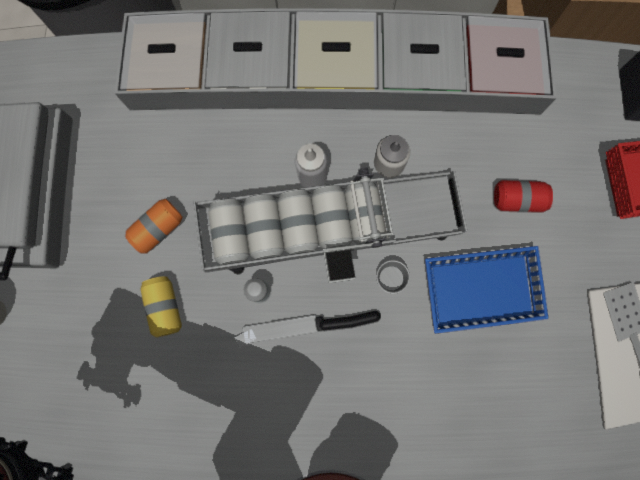

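```bash
python3 - <<'E'
import cv2
a=cv2.imread("pics/side0.png")[170:340,250:450];cv2.imwrite("pics/s0c.png",cv2.resize(a,(700,595),interpolation=cv2.INTER_CUBIC))
a=cv2.imread("pics/top0.png")[140:300,240:450];cv2.imwrite("pics/t0c.png",cv2.resize(a,(780,594),interpolation=cv2.INTER_CUBIC))
E
```

```text
(no output)
```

View pics/s0c.png

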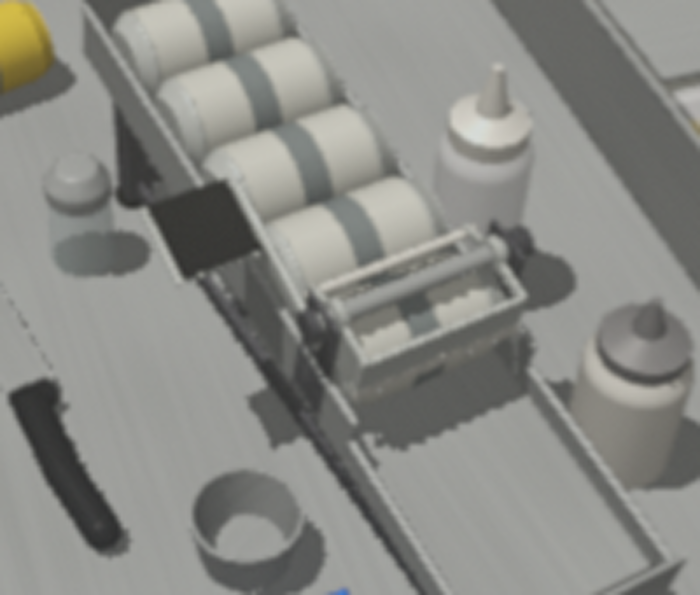

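View pics/t0c.png

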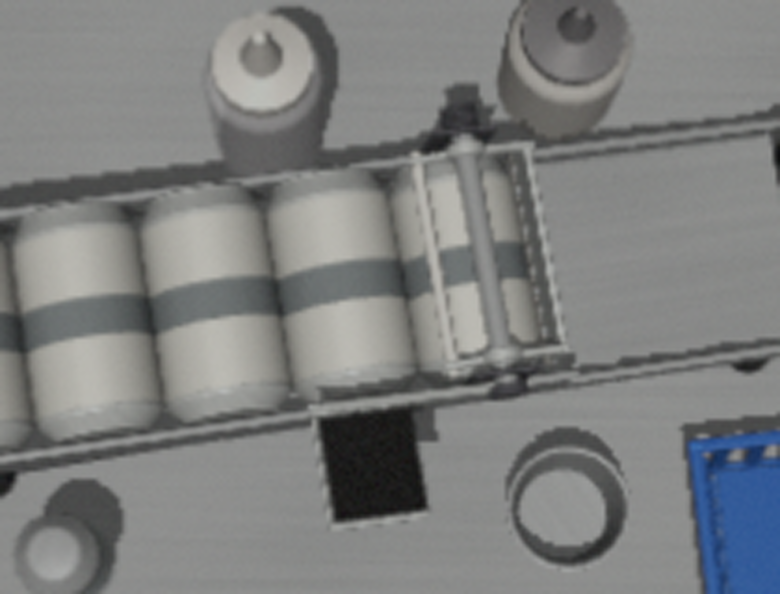

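The white cans lie in the rack at top-view (227,230) to (365,211). The paddle is the black square pad beside the lane, at top (340,265) and side (309,235). Things it could be taken for are the knife handle, top (349,320), side (267,300), the black box slots at top (247,46) and similar, and the gate frame, top (370,212). The red, yellow and orange cans are look-alikes and lie outside the rack. The crops confirm that the paddle is the rubber pad on the -x side. Next I'll measure it.

```bash
python3 - <<'E'
from h import *
for n,(u0,v0) in(("side",(309,235)),("top",(340,265))):
    c=cam(n);im=c["color"].max(2)
    m=(im<45).astype(np.uint8)
    k,l,s,ct=cv2.connectedComponentsWithStats(m,connectivity=4)
    i=l[v0,u0];print(n,i,s[i],ct[i])
    ys,xs=np.where(l==i)
    P=np.array([p2w(c,x,y,rng=c["range_z"][y,x]) for x,y in zip(xs,ys) if c["range_z"][y,x]>0])
    med=np.median(P,0);P=P[np.abs(P[:,2]-med[2])<.03]
    print(len(P),P.mean(0),med,P.min(0),P.max(0))
    A=np.c_[P[:,:2]-P[:,:2].mean(0),np.ones(len(P))];g=np.linalg.lstsq(A,P[:,2],rcond=None)[0]
    print("slope",np.degrees(np.arctan(np.hypot(*g[:2]))),"dir",np.degrees(np.arctan2(g[1],g[0])))
    print(cv2.minAreaRect((P[:,:2]*1000).astype(np.float32)))
    # cans: white tops: 
c=cam("top")
for uv in [(227,230),(262,225),(298,221),(332,216),(365,211)]: print(p2w(c,*uv))
# side wall lines
for uv in [(205,270),(350,250),(463,235),(455,172),(385,180),(200,203)]: print(uv,p2w(c,*uv))
E
```

```text
side 0 [     0      0    640    480 297119] [325.59000266 241.3868652 ]
148769 [0.44432294 0.01954784 0.00238185] [0.60161956 0.06199762 0.00188004] [-0.45732768 -0.57519677 -0.02811066] [2.14580264 2.27446465 0.03187942]
slope 0.06226954230138537 dir -10.704128182561789
((646.91943359375, 764.093017578125), (2461.91259765625, 2860.9013671875), 76.2061996459961)
top 115 [326 250  28  30 656] [339.98018293 264.49542683]
652 [ 0.53081287 -0.01197835  0.17152239] [ 0.53076725 -0.01198403  0.17172931] [ 0.50398049 -0.03577531  0.16008507] [0.55837998 0.01323836 0.18260238]
slope 19.890505598888915 dir 100.83307270511106
((530.8672485351562, -12.377143859863281), (49.194190979003906, 44.26810073852539), 10.21176815032959)
[0.59150466 0.19416843 0.16699853]
[0.60296764 0.13134512 0.15813808]
[0.61284256 0.06596191 0.14874914]
[0.62457043 0.00328946 0.14033215]
[ 0.63661965 -0.05870389  0.13139729]
(205, 270) [0.52039828 0.23785726 0.13855927]
(350, 250) [ 0.55875528 -0.03007253  0.15893715]
(463, 235) [ 0.61358757 -0.27377786  0.00255438]
(455, 172) [ 0.74989822 -0.25961383  0.00386755]
(385, 180) [ 0.71145733 -0.10194098  0.07499329]
(200, 203) [0.64572329 0.25145445 0.14566494]
```

The measured paddle top is (0.531, -0.012, 0.171), which fits the given height of 0.170. It rises 20° towards 100.5°, so the rack is turned about 10.3°. Next I move across at z = 0.23 with the fingers shut.

Emit:
{"method": "send_rows", "body": {
  "claw": [1,1,1,1,1,1,1,1],
  "xyz": [
    [-4.2,-2.9,0],
    [-4.2,-2.9,0],
    [-4.2,-2.9,0],
    [-4.2,-2.9,0],
    [-4.2,-2.9,0],
    [-4.2,-2.9,0],
    [-4.2,-2.9,0],
    [-4.2,-2.9,0]
  ],
  "turn": [
    [0,0,0],
    [0,0,0],
    [0,0,0],
    [0,0,0],
    [0,0,0],
    [0,0,0],
    [0,0,0],
    [0,0,0]
  ]
}}

```text
time_s: 2.25
tool_pos: [0.4173, 0.1578, 0.2315]
ee_rot: [0.175, 0.985, 0.0, 0.0]
wrist_force: [1.2, 1.1, -0.3]
grip_width: -0.003
```

Emit:
{"method": "send_rows", "body": {
  "claw": [1,1,1,1,1,1],
  "xyz": [
    [-4.2,-2.9,0],
    [-4.2,-2.9,0],
    [-4.2,-2.9,0],
    [-4.2,-2.9,0],
    [0,0,0],
    [0,0,0]
  ],
  "turn": [
    [0,0,0],
    [0,0,0],
    [0,0,0],
    [0,0,0],
    [0,0,0.17],
    [0,0,0.17]
  ]
}}

```text
time_s: 3.0
tool_pos: [0.5343, -0.0083, 0.231]
ee_rot: [0.342, 0.94, -0.0, -0.0]
wrist_force: [0.6, 0.9, -0.8]
grip_width: -0.0
```

Emit:
{"method": "send_rows", "body": {
  "claw": [1,1,1,1,1,1],
  "xyz": [
    [0,0,0],
    [0,0,0],
    [0,0,0],
    [0,0,0],
    [0,0,0],
    [0,0,0]
  ],
  "turn": [
    [0,0,0.17],
    [0,0,0.17],
    [0,0,0.17],
    [0,0,0.17],
    [0,0,0],
    [0,0,0]
  ]
}}

```text
time_s: 3.75
tool_pos: [0.5341, -0.0075, 0.2313]
ee_rot: [0.632, 0.775, -0.0, -0.0]
wrist_force: [-0.9, -0.1, 1.1]
grip_width: 0.0
```

```bash
cat > st.py <<'E'
from h import *
from scipy.spatial.transform import Rotation as Ro
s=r.sense();R=Ro.from_quat(s["ee_rot"]).as_matrix();print(s["time_s"],s["tool_pos"],s["wrist_force"],s["grip_width"]);print(R.round(3))
print("cm tool to paddle:",(R.T@(np.array([.531,-.012,.171])-s["tool_pos"])*100).round(2))
E
python3 - <<'E'
from st import *
for n in("side","top"):
    c=cam(n);cv2.imwrite(f"pics/{n}1.png",c["color"])
E
```

```text
3.75 [ 0.5341041  -0.00753021  0.23129012] [-0.90878263 -0.14992677  1.12935211] 0.00024435101676627784
[[-0.201  0.98  -0.   ]
 [ 0.98   0.201 -0.   ]
 [-0.    -0.    -1.   ]]
cm tool to paddle: [-0.38 -0.39  6.03]
```

View pics/side1.png

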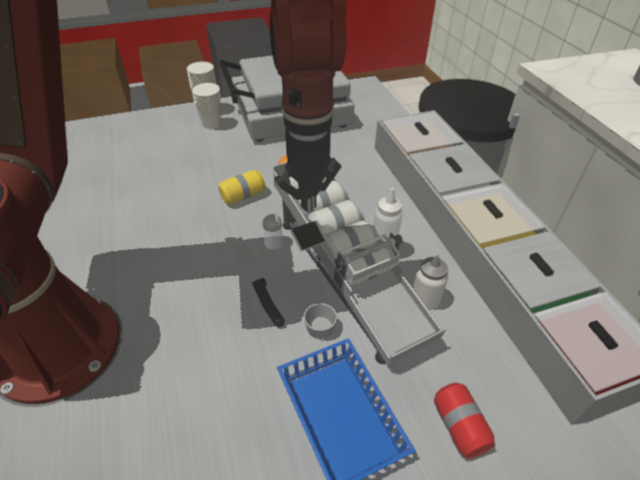

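View pics/top1.png

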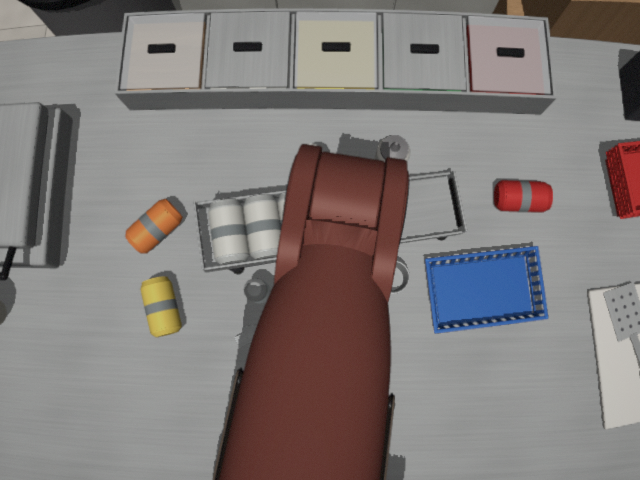

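The hand is above the paddle, side view (309,222), and the cans and bystanders haven't moved. I'll centre it and go down to just above contact.

Emit:
{"method": "send_rows", "body": {
  "claw": [1,1,1,1,1],
  "xyz": [
    [-0.4,-0.4,1.5],
    [0,0,1.5],
    [0,0,1.5],
    [0,0,0.5],
    [0,0,0]
  ],
  "turn": [
    [0,0,0],
    [0,0,0],
    [0,0,0],
    [0,0,0],
    [0,0,0]
  ]
}}

```text
time_s: 4.47
tool_pos: [0.5308, -0.0121, 0.181]
ee_rot: [0.633, 0.774, -0.0, -0.0]
wrist_force: [-0.2, 0.4, 0.2]
grip_width: 0.002
```

```bash
cat > look.py <<'E'
import sys
from st import *
c=cam("side");a=c["color"][150:370,240:460];cv2.imwrite(f"pics/{sys.argv[1]}.png",cv2.resize(a,(600,600),interpolation=cv2.INTER_CUBIC))
E
python3 look.py a1
```

```text
4.475 [ 0.53084002 -0.01210557  0.18098338] [-0.15365797  0.36192304  0.17821984] 0.0017811729086837896
[[-0.198  0.98  -0.001]
 [ 0.98   0.198  0.   ]
 [ 0.    -0.001 -1.   ]]
cm tool to paddle: [0.01 0.02 1.  ]
```

View pics/a1.png

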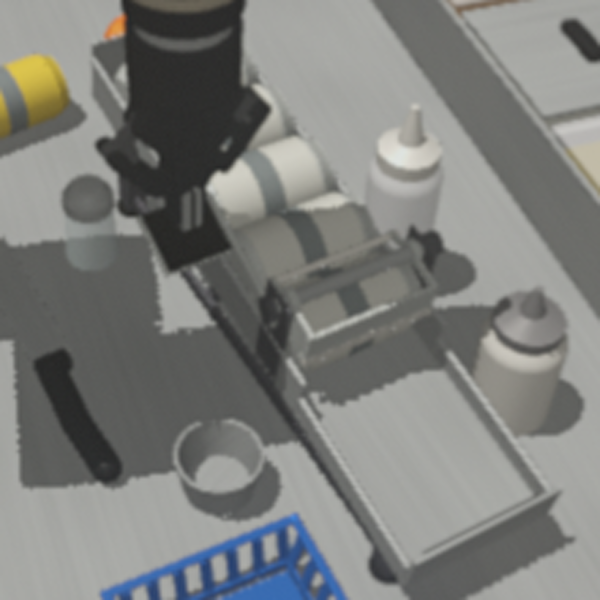

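The fingertips are just above the pad's centre, crop (190,230). Pressing now.

Emit:
{"method": "send_rows", "body": {
  "claw": [1,1,1,1,1,1],
  "xyz": [
    [0,0,1],
    [0,0,1],
    [0,0,1],
    [0,0,1.2],
    [0,0,1.2],
    [0,0,0.4]
  ],
  "turn": [
    [0,0,0],
    [0,0,0],
    [0,0,0],
    [0,0,0],
    [0,0,0],
    [0,0,0]
  ]
}}

```text
time_s: 5.28
tool_pos: [0.5315, -0.013, 0.123]
ee_rot: [0.634, 0.774, -0.0, 0.001]
wrist_force: [0.6, -2.3, 9.2]
grip_width: -0.0
```

Emit:
{"method": "send_rows", "body": {
  "claw": [1,1],
  "xyz": [
    [0,0,0.2],
    [0,0,0.2]
  ],
  "turn": [
    [0,0,0],
    [0,0,0]
  ]
}}

```text
time_s: 5.52
tool_pos: [0.5316, -0.013, 0.1194]
ee_rot: [0.634, 0.774, -0.0, 0.001]
wrist_force: [-0.9, -2.5, 8.3]
grip_width: -0.001
```

```bash
python3 look.py a2
```

```text
5.525 [ 0.53158525 -0.01298318  0.11943298] [-0.91112297 -2.50229091  8.26534019] -0.0007304787448294985
[[-0.197  0.98   0.001]
 [ 0.98   0.197 -0.002]
 [-0.002  0.001 -1.   ]]
cm tool to paddle: [ 0.1  -0.03 -5.16]
```

View pics/a2.png

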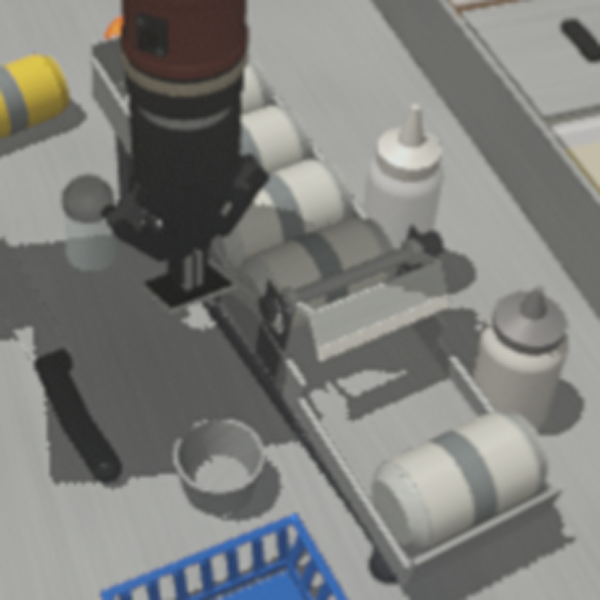

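One can is already at the end stop, and the rod holds the next one back. The force is still only about 8 N, so I'll keep pressing until I feel the stop.

Emit:
{"method": "send_rows", "body": {
  "claw": [1,1],
  "xyz": [
    [0,0,0.2],
    [0,0,0]
  ],
  "turn": [
    [0,0,0],
    [0,0,0]
  ]
}}

```text
time_s: 5.82
tool_pos: [0.5316, -0.0128, 0.1174]
ee_rot: [0.633, 0.774, -0.0, 0.001]
wrist_force: [0.3, -1.1, 7.4]
grip_width: -0.005
```

Emit:
{"method": "send_rows", "body": {
  "claw": [1,1],
  "xyz": [
    [0,0,0.1],
    [0,0,0]
  ],
  "turn": [
    [0,0,0],
    [0,0,0]
  ]
}}

```text
time_s: 6.08
tool_pos: [0.5316, -0.0129, 0.1165]
ee_rot: [0.633, 0.774, -0.0, 0.001]
wrist_force: [0.2, -0.8, 7.4]
grip_width: -0.0
```

Emit:
{"method": "send_rows", "body": {
  "claw": [1,1],
  "xyz": [
    [0,0,0.1],
    [0,0,0]
  ],
  "turn": [
    [0,0,0],
    [0,0,0]
  ]
}}

```text
time_s: 6.32
tool_pos: [0.5317, -0.0129, 0.1155]
ee_rot: [0.633, 0.774, -0.0, 0.001]
wrist_force: [0.0, -0.9, 7.9]
grip_width: 0.002
```

Emit:
{"method": "send_rows", "body": {
  "claw": [1,1],
  "xyz": [
    [0,0,0.1],
    [0,0,0]
  ],
  "turn": [
    [0,0,0],
    [0,0,0]
  ]
}}

```text
time_s: 6.58
tool_pos: [0.5316, -0.0128, 0.1145]
ee_rot: [0.633, 0.774, -0.0, 0.001]
wrist_force: [0.6, -1.8, 7.2]
grip_width: 0.004
```

Emit:
{"method": "send_rows", "body": {
  "claw": [1,1],
  "xyz": [
    [0,0,0.1],
    [0,0,0]
  ],
  "turn": [
    [0,0,0],
    [0,0,0]
  ]
}}

```text
time_s: 6.82
tool_pos: [0.5318, -0.0129, 0.1138]
ee_rot: [0.633, 0.774, 0.0, 0.001]
wrist_force: [-1.6, -1.9, 11.2]
grip_width: -0.002
```

Emit:
{"method": "send_rows", "body": {
  "claw": [1,1],
  "xyz": [
    [0,0,0.1],
    [0,0,0]
  ],
  "turn": [
    [0,0,0],
    [0,0,0]
  ]
}}

```text
time_s: 7.08
tool_pos: [0.5319, -0.0129, 0.1135]
ee_rot: [0.633, 0.774, 0.0, 0.001]
wrist_force: [-4.0, -2.0, 19.3]
grip_width: 0.001
```

```bash
python3 look.py a3
```

```text
7.075 [ 0.53186733 -0.01292583  0.11348175] [-3.95699467 -2.04179221 19.32375266] 0.001289563945861063
[[-0.197  0.98   0.002]
 [ 0.98   0.197 -0.002]
 [-0.002  0.002 -1.   ]]
cm tool to paddle: [ 0.1  -0.06 -5.75]
```

View pics/a3.png

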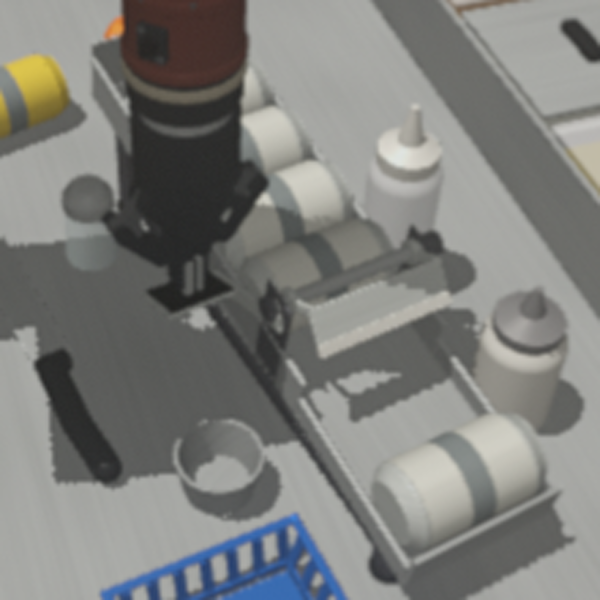

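I've reached the stop: 19 N at z = 0.1135, with one can out. Letting the paddle up.

Emit:
{"method": "send_rows", "body": {
  "claw": [1,1,1,1,1,1,1,1],
  "xyz": [
    [0,0,-1],
    [0,0,-1.5],
    [0,0,-1.5],
    [0,0,-1.5],
    [0,0,-1.5],
    [0,0,-1],
    [0,0,0],
    [0,0,0]
  ],
  "turn": [
    [0,0,0],
    [0,0,0],
    [0,0,0],
    [0,0,0],
    [0,0,0],
    [0,0,0],
    [0,0,0],
    [0,0,0]
  ]
}}

```text
time_s: 8.12
tool_pos: [0.5307, -0.0122, 0.1918]
ee_rot: [0.633, 0.774, -0.0, -0.0]
wrist_force: [0.2, -0.1, 0.5]
grip_width: -0.0
```

Emit:
{"method": "send_rows", "body": {
  "claw": [1,1,1,1,1,1,1,1],
  "xyz": [
    [0,0,0],
    [0,0,0],
    [0,0,0],
    [0,0,0],
    [0,0,0],
    [0,0,0],
    [0,0,0],
    [0,0,0]
  ],
  "turn": [
    [0,0,0],
    [0,0,0],
    [0,0,0],
    [0,0,0],
    [0,0,0],
    [0,0,0],
    [0,0,0],
    [0,0,0]
  ]
}}

```text
time_s: 9.12
tool_pos: [0.531, -0.0122, 0.1923]
ee_rot: [0.633, 0.774, 0.0, 0.0]
wrist_force: [0.3, -0.2, -0.2]
grip_width: -0.001
```

```bash
python3 look.py a4
```

```text
9.125 [ 0.53099234 -0.01221463  0.19232689] [ 0.34016765 -0.21289972 -0.2392636 ] -0.0012609821258651318
[[-0.198  0.98   0.   ]
 [ 0.98   0.198 -0.   ]
 [-0.     0.    -1.   ]]
cm tool to paddle: [0.02 0.   2.13]
```

View pics/a4.png

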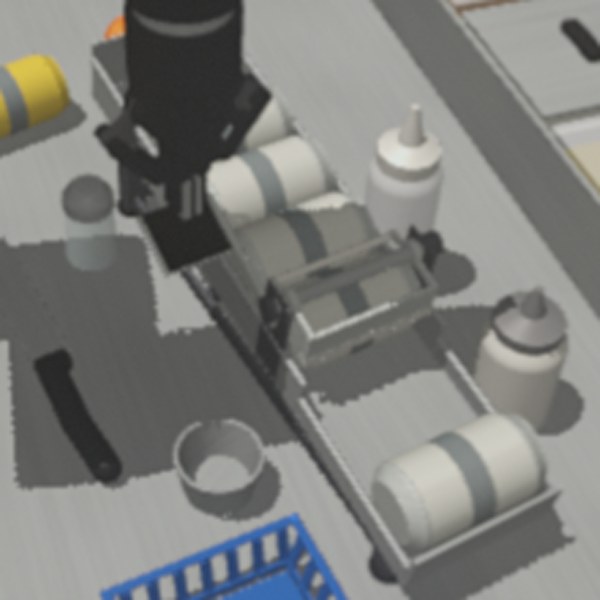

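The paddle is back up, the gate is shut and the queue has rolled on, with the next can at crop (350,300). Second press.

Emit:
{"method": "send_rows", "body": {
  "claw": [1,1,1,1,1,1,1,1],
  "xyz": [
    [0,0,1],
    [0,0,1],
    [0,0,1],
    [0,0,1.2],
    [0,0,1.2],
    [0,0,1.2],
    [0,0,0.9],
    [0,0,0.3]
  ],
  "turn": [
    [0,0,0],
    [0,0,0],
    [0,0,0],
    [0,0,0],
    [0,0,0],
    [0,0,0],
    [0,0,0],
    [0,0,0]
  ]
}}

```text
time_s: 10.18
tool_pos: [0.5316, -0.0128, 0.1141]
ee_rot: [0.633, 0.774, -0.0, 0.001]
wrist_force: [-0.1, -1.5, 8.7]
grip_width: -0.002
```

Emit:
{"method": "send_rows", "body": {
  "claw": [1,1,1,1],
  "xyz": [
    [0,0,0.2],
    [0,0,0],
    [0,0,0],
    [0,0,0]
  ],
  "turn": [
    [0,0,0],
    [0,0,0],
    [0,0,0],
    [0,0,0]
  ]
}}

```text
time_s: 10.68
tool_pos: [0.5318, -0.0129, 0.1134]
ee_rot: [0.633, 0.774, 0.0, 0.001]
wrist_force: [-3.8, -1.0, 18.7]
grip_width: -0.004
```

```bash
python3 look.py a5
```

```text
10.675 [ 0.53175611 -0.0128684   0.11344984] [-3.83158051 -0.97427865 18.7352433 ] -0.0036675142847204176
[[-0.197  0.98   0.002]
 [ 0.98   0.197 -0.002]
 [-0.002  0.002 -1.   ]]
cm tool to paddle: [ 0.09 -0.05 -5.76]
```

View pics/a5.png

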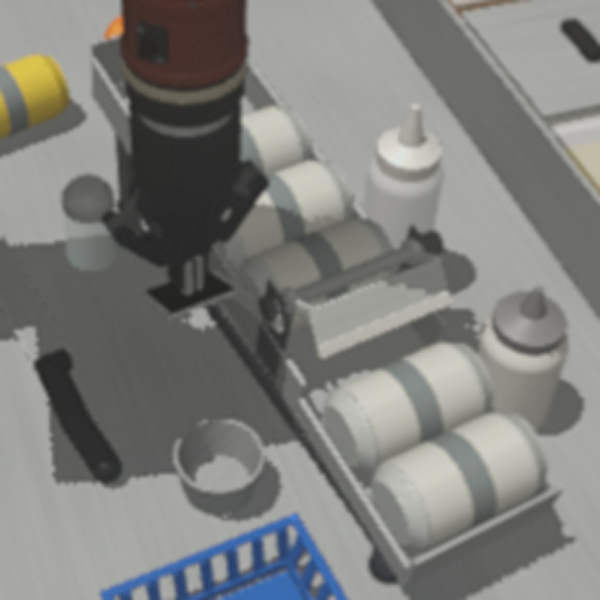

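Two cans lie at the end stop, and the paddle was again at its stop at 19 N. I'll wait briefly, then let it up and take the hand well clear.

Emit:
{"method": "send_rows", "body": {
  "claw": [1,1,1,1,1,1,1,1],
  "xyz": [
    [0,0,0],
    [0,0,0],
    [0,0,-1],
    [0,0,-1.5],
    [0,0,-1.5],
    [0,0,-1.5],
    [0,0,-1.5],
    [0,0,-1.5]
  ],
  "turn": [
    [0,0,0],
    [0,0,0],
    [0,0,0],
    [0,0,0],
    [0,0,0],
    [0,0,0],
    [0,0,0],
    [0,0,0]
  ]
}}

```text
time_s: 11.72
tool_pos: [0.5309, -0.0122, 0.1981]
ee_rot: [0.633, 0.774, -0.0, -0.0]
wrist_force: [0.8, 0.4, 0.3]
grip_width: -0.001
```

Emit:
{"method": "send_rows", "body": {
  "claw": [1,1,1,1,1,1,1,1],
  "xyz": [
    [0,0,-3],
    [0,0,-3],
    [0,-3,0],
    [0,-4,0],
    [0,-4,0],
    [0,-4,0],
    [0,-3,0],
    [0,0,0]
  ],
  "turn": [
    [0,0,0],
    [0,0,0],
    [0,0,0],
    [0,0,0],
    [0,0,0],
    [0,0,0],
    [0,0,0],
    [0,0,0]
  ]
}}

```text
time_s: 12.72
tool_pos: [0.3531, -0.0478, 0.2579]
ee_rot: [0.634, 0.773, 0.0, 0.0]
wrist_force: [0.8, 0.5, -0.9]
grip_width: -0.003
```

Emit:
{"method": "send_rows", "body": {
  "claw": [1,1,1,1],
  "xyz": [
    [0,0,0],
    [0,0,0],
    [0,0,0],
    [0,0,0]
  ],
  "turn": [
    [0,0,0],
    [0,0,0],
    [0,0,0],
    [0,0,0]
  ]
}}

```text
time_s: 13.22
tool_pos: [0.3547, -0.0477, 0.2572]
ee_rot: [0.633, 0.774, -0.0, -0.0]
wrist_force: [-0.3, 0.7, -0.0]
grip_width: -0.001
```

```bash
python3 look.py a6; python3 -c "
from h import *
c=cam('top');cv2.imwrite('pics/t6.png',c['color'])
c=cam('side');cv2.imwrite('pics/s6.png',c['color'])
a=cv2.imread('pics/side0.png');b=c['color']
for x in r.recognise('side','can_1'): print(np.round(x['at']),round(x['confidence'],2),p2w(c,*x['at']).round(3))
"
```

```text
13.225 [ 0.3547109  -0.04770399  0.25716274] [-0.33399921  0.68026481 -0.03383081] -0.0009460040403015112
[[-0.198  0.98  -0.   ]
 [ 0.98   0.198  0.   ]
 [ 0.    -0.    -1.   ]]
cm tool to paddle: [1.000e-02 1.799e+01 8.610e+00]
[369. 262.] 0.94 [ 0.64  -0.079  0.124]
[463. 418.] 0.94 [ 0.682 -0.403  0.064]
[253. 179.] 0.86 [0.488 0.341 0.06 ]
[406. 322.] 0.84 [ 0.654 -0.223  0.108]
[388. 298.] 0.84 [ 0.644 -0.167  0.114]
[349. 233.] 0.72 [0.626 0.001 0.138]
[339. 215.] 0.66 [0.621 0.054 0.145]
```

View pics/s6.png

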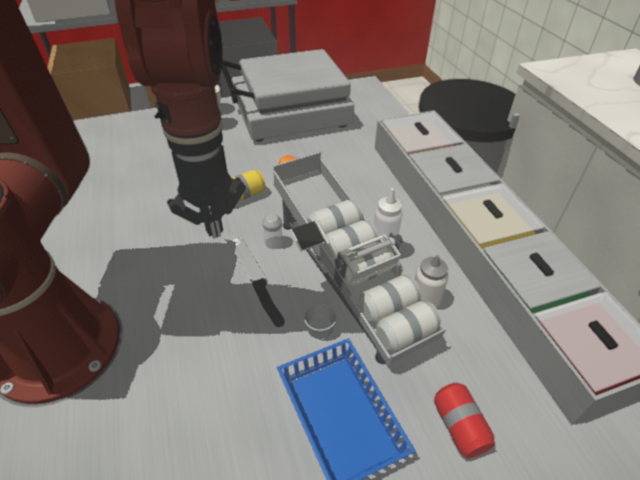

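View pics/t6.png

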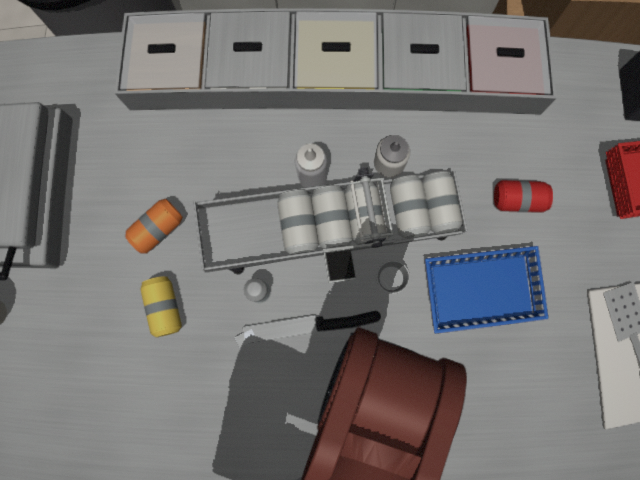

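View pics/a6.png

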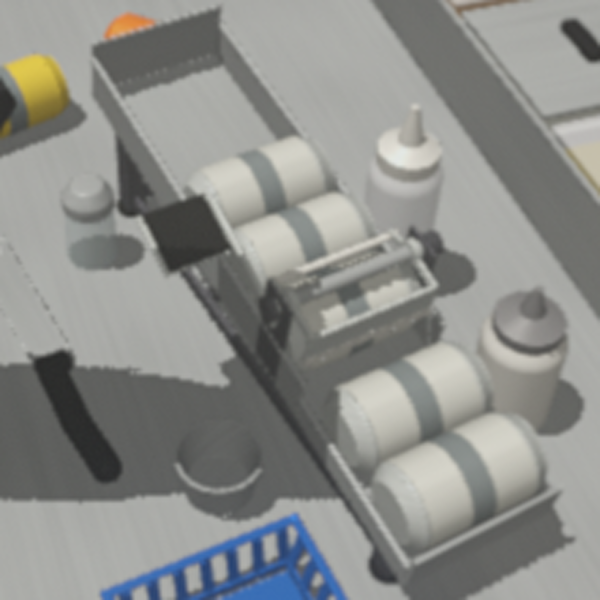

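Two cans lie at the end stop, top view (410,205) and (442,203). Three wait behind the shut gate, the paddle is up, and the bystanders stand where they were. The hand is clear, so I'm handing in.

```bash
python3 -c "
from bench import r
print(r.close_job())"
```

```text
the job is handed in; nothing more can be done
None
```

The job is done and handed in. I pressed the paddle from above twice with shut fingers, each time until it met its stop (about 19 N at the wrist). In between I let it come all the way up and waited for the queue to roll on to the gate.

The last pictures from both cameras show two cans lying at the end stop, three behind the shut gate and the paddle up. The hand was about 18 cm from the paddle, with wrist force near zero, and the bystanders looked unmoved by eye. The clock read about 13.2 s at the last reading before handing in. No check failed or disagreed. Early on the can detector also reported the coloured look-alikes, and its paddle hits landed off the pad, so I took the paddle's position from the depth picture.

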